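# Clear the dry-keeper box and crack its stuck lid ajar

## Robot

A 6-joint arm with a two-finger parallel gripper is mounted at the origin on the work surface. World frame = base frame: x ahead of the robot, y to its left, z up, the work surface at z = 0. Lengths are in m, angles in rad, forces in N, time in s.
With the tool pointing down it reaches from about 0.225 to 0.875 m from the base axis. Payload 3.4 kg.
Tool frame: the origin (TCP) lies between the finger pads; the fingertips stand 8 mm ahead of it and the grasp point (between the pads) lies 11 mm behind it (tips_ahead is the distance from the TCP to the fingertips, in m); z points along the fingers, y is the line along which they close (so a half turn about z gives the same grasp; the last joint's range is limited). The gripper opens to 85 mm and grips with 20 to 120 N. Pads are 22 mm wide; open, the fingers measure 114 mm over their backs; the gripper's body (76 mm by 85 mm) begins 54 mm behind the grasp point. The pads swing forward as they close: fully open they stand 13 mm farther back than shut.
Start: joints at [1.008, 0.276, 1.505, -0, 1.361, -0.121], TCP at [0.246, 0.52, 0.219] pointing down, gripper open.
Joint ranges: [-2.89, 2.89], [-0.75, 2.08], [0.22, 2.7], [-1.18, 4.32], [0.11, 2.71], [-2.7, 2.7]. Speed limits (rad/s): [2.57, 2.57, 3.14, 3.14, 3.14, 3.14].

## Interface

Orientations are given as [roll, pitch, yaw] about the fixed x, y, z axes, in that order (R = Rz(yaw) Ry(pitch) Rx(roll)).
In Python, from rig import move_to, move_straight, movej, release, clamp, wait, inverse_kinematics, state, capture, PlanningError, job_done, spot_in, mark_of, tips_ahead gives the robot as it stands. Calls block until the motion is done:
- move_to(position, orientation): joint-space move of the TCP to a pose.
- move_straight(position, attitude=None, vel=0.15): straight line of the TCP; attitude=None keeps the orientation; vel is the mean speed in m/s.
- movej(angles): joint-space move.
- release() and clamp(): open the fingers fully, or close them until they stop; the grip force is fixed at half the most.
- wait(seconds).
- inverse_kinematics(position, orientation): joint angles nearest the present ones, or None.
- state(): the state.
- capture(name): name is "scene" or "side" or "wrist"; returns a dict with "pixels" (420x560x3 uint8, red, green, blue), "z_map" (420x560 float32, m along the optical axis (not along the pixel's ray), 0 where there is no reading), "intrinsics" (3x3 intrinsics, pixels), "position" and "attitude" of the camera in the world; the wrist camera has in their place "hand_eye" (4x4, takes a point from camera to tool coordinates, whose origin is the TCP and whose axes are the flange's). Camera axes: x right, y down, z forward; pixel columns grow to the right and rows downward; lengths in m; the calibration is good to about 2 mm. A picture is of the moment at which its call begins: read the wrist's pose just before it.
A pose or a line that the arm cannot do raises PlanningError and nothing moves.
- job_done(): hands the job in; it is judged then, once.
Trained networks look in a picture, given as the dict that the camera call returned (one of the last four; its "shot" number tells which), for a name from the list of things; names that differ only in an ending like _2 or _b are one class to them, and where a whole thing is asked for, a point or a joint stands for the part that bears it (a point fixed in the world has none). Each returns a list of dicts, best first, with "score" (0 to 1); they miss things now and then, are a little off and sometimes report something else, mostly with a low value. They report only what shows in the picture. A call takes as long as a camera call. They do not tell look-alikes from the thing itself.
- spot_in(picture, thing): "location" ([row, column] in pixels, amid what is visible of it).
- mark_of(picture, thing): "location" ([row, column] in pixels: a listed point, or the origin of a listed thing).
The state is a dict: "t": time; "joint_pos": joint angles; "qvel": joint speeds; "joint_torque": joint torques, N m; "position": TCP position; "ee_rot": TCP orientation; "force": force on the tool from outside, world axes, zero at the start; "ft_torque": the same for the moment, N m; "finger_gap": opening from 0.0 (shut) to 1.0 (fully open); "gripper_force": force on a finger pad.
Only numpy, scipy, OpenCV 4.12 (cv2) and the standard library are available. Lean on these libraries where they do the work, as an engineer would, in place of code of your own. Each camera call takes 0.05 s, during which the arm holds its last target. There are 200 camera calls.

## Task

The lid of the dry-keeper box on the office desk has stuck fast on its rubber seal, and a stapler is lying on it. First put the stapler away in the open drawer of the small drawer unit, laying it down inside rather than dropping it; then pull the lid up by its handle until the seal breaks free and finish still holding it by the handle, only slightly open (front edge about 30 mm up), so that I can slip a fresh humidity card in; do not let it fly wide open, and do not disturb the other things on the desk.

Things in the scene. Friction and masses are not known exactly. Their poses are not given: they have to be found in the camera images.
- stapler_center (a point): Centre of the black desk stapler (half-way up it) that lies upright on the lid of the white box, behind the handle. 130 mm long along its x, 30 mm wide along its y, 48 mm tall along its z (up); underside 24 mm below this point. Mass about 0.2 kg. Grasp across its width.
- drawer_spot (a point): Point on the inner floor of the open top drawer of the grey drawer unit. x points into the unit, y across, z up; it moves with the drawer. Clear inner space: from 65 mm to -x (front panel, 10 mm thick, top 61 mm above this point, a small pull outside it) to 110 mm to +x (back wall), 102 mm to either side in y; walls 50 mm tall. The drawer slides along x with about 2.5 N of friction.
- unit_edge (a point): Middle of the front top edge of the drawer unit (200 mm deep, 240 mm wide, 150 mm tall, closed on top; it stands left or right of the box). x points to its rear. The drawer in front of this edge is open to above; what lies behind it is under the unit's top plate. The edge is 60 to 83 mm to +x of the drawer's point.
- lid_handle (a point): Middle of the lid's handle: a round steel bar 12 mm thick, 90 mm long along y, on a post at either end, near the front of the grey lid of the white dry-keeper box (200 mm deep, 240 mm wide, lid's top 113 mm above the desk). Bar 32 mm above the lid's top (26 mm free under it), 30 mm behind the box's front. Fixed to the lid: x points to the rear (hinge), z up when shut. Grasp across, along x.
- lid_hinge (a point): Middle of the hinge line at the rear rim of the box, along y, 105 mm above the desk; the shut lid's handle bar lies 170 mm in front of it (-x) and 40 mm above it.
- lid (a joint): Opening angle of the lid (rad): 0 shut, grows as the front edge rises; the front edge is 200 mm from the hinge, so 0.15 is 30 mm up. The rubber seal holds it shut until about 14 N upward at the handle (in the first 2 mm of rise); the resistance then drops to about 3 N by 8 mm; the lid falls shut (and can seal again) when let go.
- pump_bottle: Bystander: clear pump bottle, 58 mm round, 148 mm tall; origin at the centre of its underside. Not to be disturbed.
- tape: Bystander: flat roll of clear tape, 90 mm round, 24 mm tall; origin at the centre of its underside. Not to be disturbed.
- mug: Bystander: white mug, 80 mm round, 90 mm tall, with a handle; origin at the centre of its underside. Not to be disturbed.
- marker: Bystander: black marker pen lying down, 140 mm long, 14 mm thick; origin at the centre of its underside. Not to be disturbed.
- tea_bottle: Bystander: green drink bottle, 64 mm round, 190 mm tall; origin at the centre of its underside. Not to be disturbed.
- carton: Bystander: small closed cardboard carton, 90 x 60 mm, 50 mm tall; origin at the centre of its underside. Not to be disturbed.
- glue_pot: Bystander: small amber jar with a black cap, 48 mm round, 50 mm tall; origin at the centre of its underside. Not to be disturbed.
There are look-alikes about, which are no part of the job. Of the things that look like the part that bears stapler_center, the smallest one is meant.

How it is judged:
By the outcome, as a careful person would: the job done as asked, in the order asked, and still so for the second after the job is handed in, while the arm keeps its last pose, push and grip.
It also fails if it takes over 58 s, if anything falls off the work surface, if the arm or the gripper's body presses on something with over 40 N, if the wrist force passes 120 N, or if a joint passes its speed limit or range.

## Working session

There is one attempt and no reset: what is moved stays moved. The work goes in short steps, each a Python script; the robot and the scene stay as the last script left them, time stands still between calls to the robot, and variables do not carry over. Pictures are saved under pics/ and viewed, at most 10 in all, crops included, and the job is handed in when it is done.

```bash
mkdir -p pics; ls
cat > h.py <<'E'
import numpy as np, cv2
from scipy.spatial.transform import Rotation as Rn
from rig import *
def Rm(a):
    a=np.array(a,float)
    return a if a.shape==(3,3) else (Rn.from_quat(a).as_matrix() if a.size==4 else Rn.from_euler('xyz',a).as_matrix())
def pose(p,st=None):
    if 'hand_eye' in p:
        T=np.eye(4);T[:3,:3]=Rm(st['ee_rot']);T[:3,3]=st['position'];return T@np.array(p['hand_eye'])
    T=np.eye(4);T[:3,:3]=Rm(p['attitude']);T[:3,3]=p['position'];return T
def pts(p,st=None):
    K=p['intrinsics'];z=p['z_map'];v,u=np.mgrid[:z.shape[0],:z.shape[1]]
    c=np.stack([(u-K[0][2])/K[0][0]*z,(v-K[1][2])/K[1][1]*z,z],-1)
    T=pose(p,st);w=c@T[:3,:3].T+T[:3,3];w[z==0]=np.nan;return w
def save(p,n): cv2.imwrite('pics/'+n+'.png',cv2.cvtColor(p['pixels'],cv2.COLOR_RGB2BGR))
E
python3 - <<'E'
from h import *
print(state())
for n in ['scene','side']:
    p=capture(n);save(p,n);w=pts(p);print(n,p['position'],p['attitude'])
    np.save(n,w)
    for t in ['stapler_center','drawer_spot','unit_edge','lid_handle','lid_hinge','pump_bottle','tape','mug','marker','tea_bottle','carton','glue_pot']:
        for r in mark_of(p,t)[:3]:
            l=r['location'];i=tuple(np.clip(np.round(l).astype(int),0,[419,559]))
            print(t,np.round(l),round(r['score'],2),np.round(w[i],3))
E
```

```text
pics
{'t': 0.0, 'joint_pos': array([ 1.00800783e+00,  2.76586955e-01,  1.50615216e+00, -2.22583144e-05,
        1.36065773e+00, -1.20979934e-01]), 'qvel': array([ 0.0003078 ,  0.00025485,  0.00118209,  0.00148215, -0.00253329,
       -0.00082192]), 'joint_torque': array([-1.12314126e-04, -4.16773868e+01, -2.45807683e+01,  6.87454735e-05,
        1.10008079e-02,  1.98621467e-05]), 'position': array([0.24556327, 0.51932097, 0.21773671]), 'ee_rot': array([-3.13979902e+00, -1.96138297e-04,  2.69978858e+00]), 'force': array([-0.32304311, -0.71146855,  0.51761685]), 'ft_torque': array([ 6.94291538e-02, -5.94834072e-02,  3.42716028e-05]), 'gripper_force': 0.0, 'finger_gap': 1.0017612540593315}
scene [ 1.030126   -0.51343737  1.31015501] [-2.56937637  0.00321307  0.79616793]
stapler_center [238. 210.] 0.98 [ 0.362 -0.195  0.072]
stapler_center [289. 244.] 0.95 [ 0.598 -0.253  0.161]
stapler_center [250. 134.] 0.76 [ 0.228 -0.388  0.067]
drawer_spot [165. 320.] 0.77 [0.411 0.253 0.085]
unit_edge [166. 334.] 0.57 [0.446 0.286 0.082]
lid_handle [277. 213.] 0.86 [ 0.507 -0.288  0.15 ]
lid_hinge 
[... 570 characters left out ...]
80.] 0.82 [ 0.319 -0.199  0.063]
stapler_center [225. 360.] 0.75 [ 0.589 -0.25   0.158]
drawer_spot [189. 226.] 0.72 [0.421 0.255 0.084]
unit_edge [168. 243.] 0.88 [0.495 0.247 0.148]
lid_handle [238. 347.] 0.62 [ 0.551 -0.237  0.117]
lid_hinge [226. 302.] 0.41 [ 0.554 -0.018  0.019]
lid_hinge [182. 193.] 0.35 [0.386 0.448 0.024]
tape [348. 367.] 0.78 [ 0.378 -0.508  0.003]
tape [226. 360.] 0.65 [ 0.582 -0.256  0.161]
mug [179. 192.] 0.73 [0.383 0.447 0.041]
marker [243. 350.] 0.53 [ 0.538 -0.263  0.121]
marker [244. 265.] 0.52 [ 0.401 -0.009  0.014]
tea_bottle [165. 227.] 0.55 [0.489 0.349 0.111]
carton [300. 424.] 0.86 [ 0.594 -0.514  0.05 ]
glue_pot [223. 302.] 0.58 [ 0.561 -0.01   0.023]
```

View pics/scene.png

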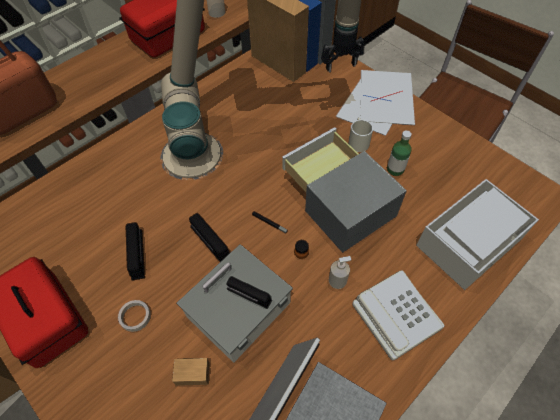

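View pics/side.png

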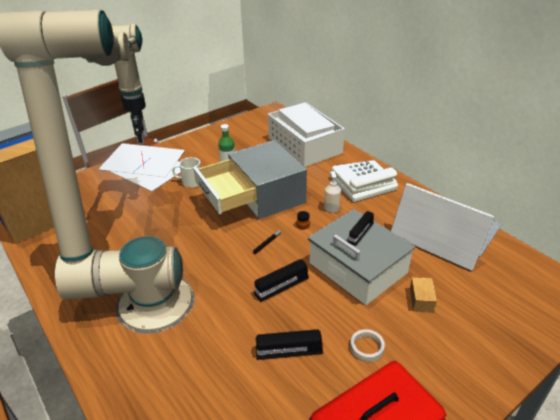

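The scene view shows three staplers: on the desk at (row 238, col 210) and (250, 134), and a smaller one on the lid at (289, 246). The one on the lid behind the handle (272, 217) is the target. The drawer unit is at (200, 355), with its open drawer at (165, 320) facing the robot. Next I'll get geometry from the depth and take a close look.

Run:
```python
from h import *
w=np.concatenate([np.load('scene.npy').reshape(-1,3),np.load('side.npy').reshape(-1,3)])
w=w[~np.isnan(w).any(1)]
def rect(m,n):
    q=w[m]; c,s,a=cv2.minAreaRect(q[:,:2].astype(np.float32)); print(n,len(q),np.round(c,4),np.round(s,3),round(a,1),'z',np.round(np.percentile(q[:,2],[2,50,98]),4))
x,y,z=w.T
lid=(abs(x-.57)<.17)&(abs(y+.25)<.17)
rect(lid&(z>.106)&(z<.119),'lid')
rect(lid&(z>.122)&(np.hypot(x-.595,y+.25)<.08)&(x>.545),'stap')
rect(lid&(z>.130)&(x<.54),'handle')
u=(x>.3)&(x<.8)&(y>.05)&(y<.42)
rect(u&(z>.14)&(z<.158),'unit top')
rect(u&(z>.03)&(z<.1)&(x<.5),'drawer+')
np.save('w',w)
# look from above the lid
st=state();print(st['position'])
def look(n,t,yaw):
    move_to(t,[np.pi,0,yaw]);s=state();p=capture('wrist');save(p,n);np.save(n,pts(p,s))
    print(np.round(p['hand_eye'],3))
    for k in ['stapler_center','lid_handle']:
        for r in mark_of(p,k)[:2]: 
            i=tuple(np.round(r['location']).astype(int)); print(k,r,pts(p,s)[i])
look('w1',[.53,-.22,.36],2.7); print(state()['t'],state()['joint_pos'])
```

```text
lid 8884 [ 0.5766 -0.2721] [0.224 0.253] 4.0 z [0.1091 0.1142 0.1184]
stap 983 [ 0.5924 -0.2288] [0.137 0.08 ] 24.9 z [0.1229 0.158  0.164 ]
handle 317 [ 0.5179 -0.2764] [0.044 0.102] 0.7 z [0.1316 0.1504 0.1561]
unit top 6560 [0.5136 0.2398] [0.258 0.348] 81.3 z [0.1423 0.1509 0.156 ]
drawer+ 2708 [0.4282 0.244 ] [0.243 0.179] 81.9 z [0.0441 0.0849 0.0984]
[0.24588682 0.51981509 0.21862927]
[[-0.001 -0.963 -0.27   0.071]
 [ 1.    -0.001  0.     0.001]
 [-0.    -0.27   0.963 -0.154]
 [ 0.     0.     0.     1.   ]]
stapler_center {'location': [12.7, 239.0], 'score': 0.72} [ 0.34074138 -0.18433088  0.0633457 ]
stapler_center {'location': [244.8, 291.7], 'score': 0.65} [ 0.59317904 -0.23642431  0.15836243]
lid_handle {'location': [184.4, 223.0], 'score': 0.61} [ 0.50220329 -0.27486927  0.1497873 ]
4.2833 [-5.13604146e-01  2.31401562e-01  1.22657195e+00  1.43795989e-04
  1.68383884e+00 -1.64384326e+00]
```

Run:
```python
from h import *
a=np.load('w1.npy')
def show(q,n):
    c,s,an=cv2.minAreaRect(q[:,:2].astype(np.float32)); print(n,len(q),np.round(c,4),np.round(s,3),round(an,1),np.round(np.percentile(q[:,2],[1,50,99]),3))
q=a.reshape(-1,3);q=q[~np.isnan(q).any(1)];x,y,z=q.T
n=np.hypot(x-.593,y+.24)<.085
show(q[n&(z>.135)&(x>.545)],'stap')
show(q[n&(z>.15)&(x>.545)],'stap top')
show(q[(z>.138)&(z<.16)&(abs(x-.51)<.025)&(abs(y+.275)<.06)],'bar')
show(q[(z>.108)&(z<.118)&(abs(x-.57)<.16)&(abs(y+.26)<.16)],'lid')
```

```text
stap 5536 [ 0.5885 -0.2065] [0.123 0.103] 18.5 [0.143 0.387 0.441]
stap top 5352 [ 0.5875 -0.2065] [0.123 0.103] 19.3 [0.152 0.391 0.441]
bar 1008 [ 0.5044 -0.2741] [0.012 0.101] 3.7 [0.145 0.149 0.151]
lid 29730 [ 0.5765 -0.27  ] [0.218 0.25 ] 3.6 [0.11  0.112 0.114]
```

View pics/w1.png

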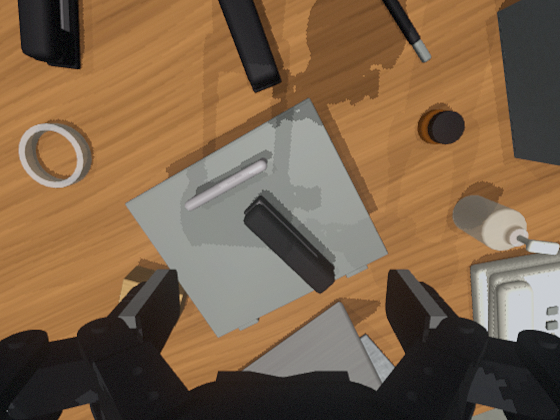

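Close wrist view: the stapler lies on the lid at about (245, 290), the handle bar is at (183, 227), and the larger desk staplers are at (40, 250) and (30, 50). The target choice is confirmed. Next I'll fit the stapler and drawer.

Run:
```python
from h import *
a=np.load('w1.npy')
def show(q,n):
    c,s,an=cv2.minAreaRect(q[:,:2].astype(np.float32)); print(n,len(q),np.round(c,4),np.round(s,3),round(an,1),np.round(np.percentile(q[:,2],[1,50,99]),3))
q=a.reshape(-1,3);q=q[~np.isnan(q).any(1)];x,y,z=q.T
n=(np.hypot(x-.593,y+.24)<.085)&(z<.175)&(x>.53)
show(q[n&(z>.125)],'stap')
show(q[n&(z>.148)],'stap top')
w=np.load('w.npy');x,y,z=w.T
u=(x>.3)&(x<.75)&(y>.05)&(y<.42)
v=w[u&(z>.146)&(z<.155)&(np.hypot(x-.59,y-.458)>.06)]
import sys
m=v[(v[:,0]>.44)];m=m[m[:,1]<.40]
print(np.round([m[m[:,0].argmin()],m[m[:,0].argmax()],m[m[:,1].argmin()],m[m[:,1].argmax()]],3)); show(m,'top')
d=w[u&(z>.025)&(z<.055)&(x<.52)];
H,_,_=np.histogram2d(w[u][:,0],w[u][:,1],bins=[np.arange(.3,.75,.0125),np.arange(.08,.42,.0125)])
mx=np.full(H.shape,0)
for p in w[u]:
    i=int((p[0]-.3)/.0125);j=int((p[1]-.08)/.0125)
    if i<mx.shape[0] and j<mx.shape[1]: mx[i,j]=max(mx[i,j],int(p[2]*1000))
print('\n'.join('%.3f '%(.3+i*.0125)+' '.join('%3d'%k for k in r) for i,r in enumerate(mx)))
```

```text
stap 3042 [ 0.5996 -0.2421] [0.125 0.029] 19.2 [0.127 0.157 0.159]
stap top 2711 [ 0.5992 -0.2423] [0.124 0.029] 19.2 [0.149 0.157 0.159]
[[0.466 0.131 0.154]
 [0.701 0.324 0.153]
 [0.634 0.092 0.149]
 [0.509 0.361 0.151]]
top 5595 [0.5839 0.2263] [0.252 0.205] 81.3 [0.146 0.151 0.155]
0.300  10   8   4   6   4   8   7   6   8   6   5   5   5   5   6   2   5   6   4   3   3   3   5   4   4   4   8
0.312   7   4   7   6   7 135   9   4   7   5   3   5   6   5   5   1   2   2   7   3   2   8   4   7   6   8   7
0.325   7   3   9   5   8 150 147 148 146 147 143 147 134 130 133 130 130   6   3   4   3   5   7   5   4   7   6
0.338   5   5   4   7   6 150 144 148 147 151 149 147 149 146 148 149 147 145 146   5   2   7   8   6   3   5   7
0.350   7   6   5   5   8 139 137   3  89  86  87 139 150 149 148 147 148 150 150 149 148 148 149 143   5   6   7
0.362   6   8   5   7   5 136 131   4  88  89  89  86  89  91  86  92  88  86 140 147 148 153 145 144   5   9   7
0.375   6   8   5   6   3 136  91   6  87  89  88  92  89  90  91  91  88  86  88  88  88 141 139 132   6   6   4
0.388   7   7  
[... 2476 characters left out ...]
   0   0   6   7
0.663  84 156 153 154 154 155 154 156 154 154 155 155 153 155 155 154 156 156 155 158 152   0   0   0   0   6   7
0.675   5   6   7   4   6 144 153 154 152 155 153 155 155 157 157 154 155 156 157 153 152   0   0   0   5   5   9
0.688   8   6   6   5   5   7   6   6   5   7   6   5 157 151 155 155 156 155 156 153 151   7   4   6   5   5   8
0.700   6   6   7   3   6   4   7   5   6   5   2   5   6   4   4   3   5   7 131 157  89   4   6   7   5   7   6
0.713   7   6   7   5   8   5   5   6   5   5   5   5   6   9   7   6   7   6   4   4   4   6   7   5   4   9   6
0.725   8   6   4   6   6   6   5   4   5   5   5   2   4   3   5   6   7   9   4   8   4  10   5   4   5   5   6
```

Run:
```python
from h import *
w=np.load('w.npy');x,y,z=w.T
ux=np.array([np.cos(np.radians(-8.7)),np.sin(np.radians(-8.7))]);uy=np.array([-ux[1],ux[0]])
c=np.array([.5839,.2263]);l=(w[:,:2]-c)@np.c_[ux,uy]
near=(abs(l[:,1])<.13)
P=lambda v:np.round(np.percentile(v,[1,5,25,50,75,95,99]),4)
m=near&(z>.142)&(z<.156)&(l[:,0]<-.2); print('panel x',P(l[m,0]),'y',P(l[m,1]))
for lo in(-.1,-.03,.03): 
  k=m&(l[:,1]>lo)&(l[:,1]<lo+.07);print(' ',lo,P(l[k,0]))
m=near&(z>.08)&(z<.095)&(l[:,0]>-.25)&(l[:,0]<-.09)&(abs(l[:,1])<.12); print('floor x',P(l[m,0]),'y',P(l[m,1]),'z',P(z[m]))
m=near&(z>.146)&(z<.157)&(l[:,0]>-.15);print('top x',P(l[m,0]),'y',P(l[m,1]))
m=near&(z>.125)&(z<.141)&(l[:,0]<-.1);print('walls y',P(l[m,1]))
# pick
move_to([.5994,-.2422,.23],[np.pi,0,.335])
move_straight([.5994,-.2422,.129],vel=.1)
print(state()['force'],state()['position']); clamp(); s=state();print(s['finger_gap'],s['gripper_force'],s['position'])
move_straight([.5994,-.2422,.27],vel=.15)
s=state();print(s['t'],s['finger_gap'],s['gripper_force'],s['force'],s['joint_pos'])
p=capture('side');save(p,'s2')
```

```text
panel x [-1.1146 -1.1075 -0.2435 -0.2391 -0.2357 -0.2318 -0.2298] y [-0.1273 -0.1111 -0.075  -0.0273  0.0414  0.0946  0.11  ]
  -0.1 [-1.1169 -1.1127 -1.1035 -0.24   -0.236  -0.2322 -0.2301]
  -0.03 [-0.2445 -0.2436 -0.2404 -0.2381 -0.235  -0.2311 -0.2292]
  0.03 [-0.2446 -0.2441 -0.2407 -0.2381 -0.2349 -0.232  -0.2301]
floor x [-0.2439 -0.2337 -0.2028 -0.1746 -0.1465 -0.105  -0.093 ] y [-0.1108 -0.106  -0.0315  0.0145  0.0627  0.1013  0.106 ] z [0.0802 0.0812 0.0832 0.085  0.087  0.0918 0.0943]
top x [-0.0982 -0.0894 -0.0471  0.0054  0.0562  0.0959  1.176 ] y [-0.1196 -0.1116 -0.0662 -0.007   0.0548  0.1079  0.1188]
walls y [-0.1212 -0.1111 -0.1044 -0.0364  0.0948  0.1056  0.1091]
[0.42705636 0.75156177 0.22072898] [ 0.59993697 -0.24250045  0.12977703]
0.31355489694298605 61.492921113967896 [ 0.59964652 -0.24245802  0.1295958 ]
9.15 0.31039759371336306 60.9310519695282 [-0.38272096 -0.62294069 -1.96353649] [-4.91545650e-01  3.65469281e-01  1.24988746e+00  4.18188514e-06
  1.52885497e+00  7.44225489e-01]
```

View pics/s2.png

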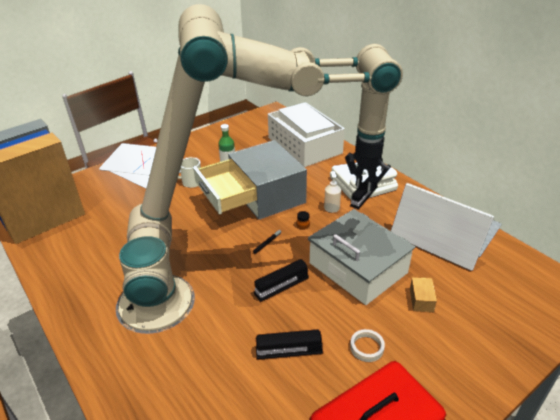

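Stapler held at (185, 365), lid and other items undisturbed. Next, lay it in the drawer along the drawer's width.

```bash
python3 - <<'E'
from h import *
a=np.radians(-8.7);ux=np.array([np.cos(a),np.sin(a)])
c=np.array([.5839,.2263])-.167*ux; yaw=np.pi/2+a
x,y=c;print(c)
move_to([x,y,.27],[np.pi,0,yaw]);f0=state()['force'];print(f0,state()['position'],state()['t'])
move_straight([x,y,.110],vel=.12)
z=.110
while z>.094:
    z-=.002;move_straight([x,y,z],vel=.03);f=state()['force']-f0
    if np.linalg.norm(f)>3 and f[2]>2:break
print(z,f,state()['position']);
release();move_straight([x,y,.16],vel=.08);move_straight([x,y,.32],vel=.25)
s=state();print(s['t'],s['force'])
p=capture('wrist');save(p,'w3');save(capture('side'),'s3');print(state()['t'])
E
python3 -c "
import cv2,numpy as np
a=cv2.imread('pics/w3.png');b=cv2.imread('pics/s3.png')[100:310,130:480]
b=cv2.resize(b,(560,336));c=np.vstack([a,b]);cv2.imwrite('pics/c3.png',cv2.resize(c,None,fx=.79,fy=.79))"
```

```text
[0.41882152 0.25156056]
[ 0.47342024 -0.76941027 -2.49043552] [0.41963566 0.25101385 0.26996737] 11.1
0.09799999999999999 [-2.17118955  0.04647036 10.86235789] [0.41961149 0.25153311 0.09953495]
16.4083 [-0.89685271 -0.29284157 -0.45981857]
16.5083
```

View pics/c3.png

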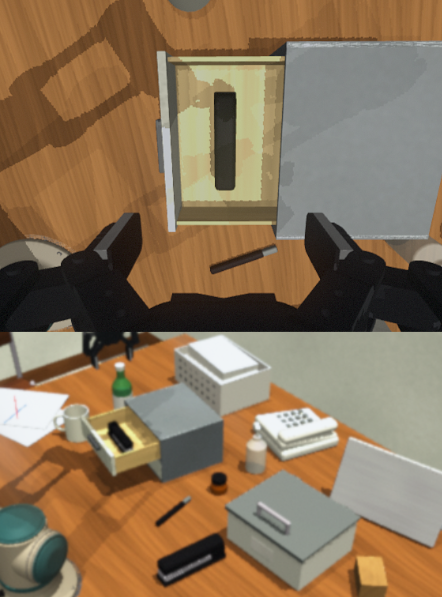

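Stapler lies upright on the drawer floor at (140, 225) in the composite; the drawer hasn't moved and the lid is clear. Next, the handle.

Run:
```python
from h import *
yaw=np.pi/2+np.radians(3.7)
move_to([.5044,-.2741,.30],[np.pi,0,yaw])
s=state();p=capture('wrist');save(p,'w4');q=pts(p,s).reshape(-1,3);q=q[~np.isnan(q).any(1)]
m=(q[:,2]>.138)&(q[:,2]<.16)&(np.abs(q[:,0]-.504)<.03)&(np.abs(q[:,1]+.274)<.065);b=q[m]
print(len(b), cv2.minAreaRect(b[:,:2].astype(np.float32)), np.percentile(b[:,2],[1,50,99]) if len(b) else '')
l=(q[:,2]>.105)&(q[:,2]<.12)&(abs(q[:,0]-.57)<.15)&(abs(q[:,1]+.26)<.15)
print(cv2.minAreaRect(q[l][:,:2].astype(np.float32)),s['t'],s['position'])
```

```text
1423 ((0.5052308440208435, -0.27470794320106506), (0.011929797008633614, 0.10071223229169846), 3.5099048614501953) [0.14394263 0.14892736 0.15110752]
((0.5776023268699646, -0.27002960443496704), (0.21935103833675385, 0.25032949447631836), 3.777636766433716) 18.4333 [ 0.50472525 -0.2731133   0.30013024]
```

View pics/w4.png

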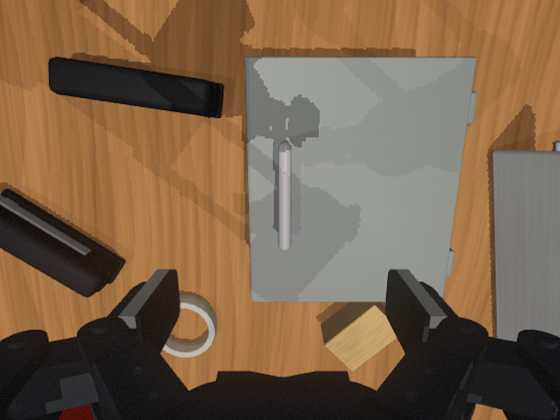

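The bar shows at (195, 285), with the lid bare and the approach clear. Grasp it and pull gently along the arc.

```bash
cat > arc.py <<'E'
from h import *
phi=np.radians(3.65); X=np.array([np.cos(phi),np.sin(phi),0]);Y=np.array([-np.sin(phi),np.cos(phi),0]);Z=np.array([0,0,1.])
R0=Rn.from_euler('xyz',[np.pi,0,np.pi/2+phi])
def go(p0,th,vel):
    # rigid rotation of the grasped TCP about the hinge line (p0 = TCP at shut)
    H=np.array([.5052,-.2747,.145])+.17*X-.04*Z
    r=Rn.from_rotvec(Y*th)
    move_straight(list(H+r.apply(p0-H)),list((r*R0).as_euler('xyz')),vel=vel)
    s=state();print(round(th,3),np.round(s['position']-p0,4),np.round(s['force'],1),round(s['finger_gap'],3),round(s['t'],1),flush=True)
E
python3 - <<'E'
from arc import *
move_straight([.5052,-.2747,.20],R0.as_euler('xyz').tolist(),vel=.12)
move_straight([.5052,-.2747,.134],vel=.08);print(state()['force'])
clamp();s=state();print(s['position'],s['force'],s['finger_gap'],s['gripper_force'])
p0=np.array(s['position']);p0[2]=.134;np.save('p0',p0)
for th in (.008,.016,.024,.032,.045,.06): go(p0,th,.012)
E
```

```text
[ 0.19819874  0.10425791 -0.72679269]
[ 0.50659569 -0.2746854   0.13443339] [4.10198191 1.82168809 1.32647054] 0.0761332022167362 54.91889834403992
0.008 [-0.      0.0001  0.0008] [ 3.4 -0.4 -2.9] 0.073 21.5
0.016 [0.0002 0.     0.002 ] [ 3.5 -0.4 -6.6] 0.073 21.8
0.024 [ 0.0004 -0.0001  0.0048] [0.7 0.3 0.1] 0.002 22.0
0.032 [0.001  0.0001 0.0056] [ 0.7 -0.2 -0.1] -0.001 22.3
0.045 [0.0017 0.0001 0.0076] [ 0.2  0.5 -0. ] 0.001 22.6
0.06 [0.0023 0.0001 0.0101] [ 0.1  0.7 -1.2] -0.002 23.0
```

Run:
```python
from arc import *
print(tips_ahead, state()['position'],np.load('p0.npy'))
a=capture('side')['pixels'][190:270,290:410];b=capture('scene')['pixels'][230:310,170:290];
c=np.vstack([cv2.resize(k,None,fx=5,fy=3.6,interpolation=cv2.INTER_CUBIC)for k in(a,b)]);cv2.imwrite('pics/g5.png',c[...,::-1])
w=pts(capture('wrist'),state());
```

```text
0.008 [ 0.50885819 -0.27455405  0.14408863] [ 0.50659569 -0.2746854   0.134     ]
```

View pics/g5.png

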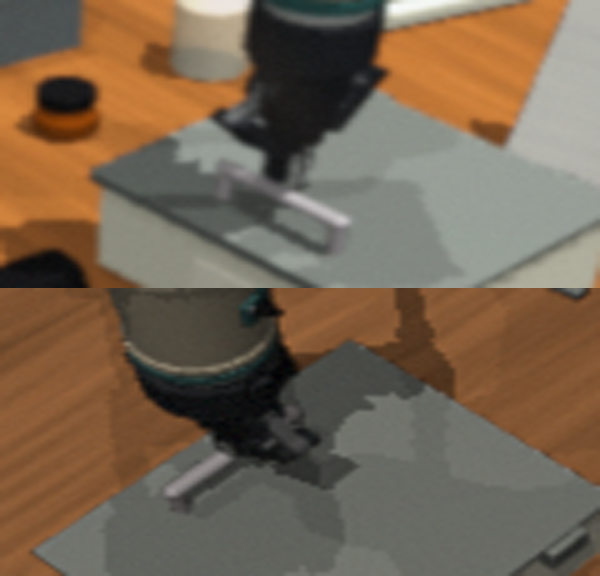

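The view shows the fingers shut, standing above the bar, with the lid closed again. They had only nipped the top of the bar, so the tips don't reach as far ahead as I assumed. I'll probe the lid lightly with shut fingers to measure the true tip height, then grasp deeper.

Run:
```python
from arc import *
q=np.array([.5052,-.2747,0])+.05*X
e=R0.as_euler('xyz').tolist()
move_straight([.5052,-.2747,.185],e,vel=.1)
move_straight([q[0],q[1],.185],vel=.12);f0=state()['force'];z=.145
move_straight([q[0],q[1],z],vel=.1);print(state()['force']-f0)
while z>.095:
    z-=.002;move_straight([q[0],q[1],z],vel=.04);f=state()['force']-f0
    if f[2]>2:break
s=state();print(z,f,s['position'],s['finger_gap'],s['t'])
move_straight([q[0],q[1],z+.012],vel=.08);s=state();p=capture('wrist');save(p,'w6')
```

```text
[-0.92948633 -0.25695943 -0.55553941]
0.09899999999999995 [-1.99183935  0.17288209  5.85798058] [ 0.55532536 -0.27166896  0.10031067] 0.002546118735359312 30.5667
```

The tips touch the lid with TCP at 0.100, so they are really about 12 mm behind the TCP. To centre the pads on the bar, the TCP must be at about z = 0.113.

Run:
```python
from arc import *
q=np.array([.5052,-.2747,0])+.05*X
move_straight([q[0],q[1],.185],vel=.15);release()
move_straight([.5062,-.2747,.185],vel=.12);move_straight([.5062,-.2747,.113],vel=.08);print(state()['force'])
clamp();s=state();print(s['position'],s['force'],s['finger_gap'],s['gripper_force'],s['t'])
p0=np.array(s['position']);p0[2]=.1135;np.save('p0',p0)
for th in (.01,.02,.03,.04,.055,.07):
    go(p0,th,.012)
    if state()['finger_gap']<.04: print('slip');break
```

```text
[ 0.54016505  0.47841261 -0.18833   ]
[ 0.50665971 -0.2747036   0.11326033] [1.42129255 0.87024172 1.65854129] 0.11601460778145078 58.39218020439148 34.6333
0.01 [-0.0001  0.      0.0009] [ 1.  -1.7 -6.9] 0.116 35.0
0.02 [-0.0002  0.      0.002 ] [  2.2  -2.5 -15.8] 0.117 35.3
0.03 [ 0.0003 -0.      0.0049] [  2.   -2.7 -10.9] 0.112 35.6
0.04 [ 0.001  -0.      0.0084] [ 0.7 -0.8 -3.1] 0.113 35.9
0.055 [ 0.0009 -0.      0.0099] [ 0.5 -1.3 -3.4] 0.12 36.2
0.07 [0.001  0.     0.0119] [ 1.9 -1.4 -5.1] 0.118 36.6
```

Seal broken and the grip is holding. Continue to 0.15 rad and measure.

Run:
```python
from arc import *
p0=np.load('p0.npy')
for th in (.10,.13,.15): go(p0,th,.02)
s=state();print(s['position'],s['ee_rot'])
p=capture('side');a=p['pixels'];b=capture('scene');
# lid plane from both clouds, in lid frame
w=np.concatenate([pts(p).reshape(-1,3),pts(b).reshape(-1,3)]);w=w[~np.isnan(w).any(1)]
H=np.array([.5052,-.2747,.145])+.17*X-.04*Z;d=w-H;l=np.c_[d@X,d@Y,d@Z]
m=(l[:,0]>-.2)&(l[:,0]<.0)&(abs(l[:,1])<.115)&(abs(l[:,1])>.055)&(l[:,2]>0)&(l[:,2]<.06)
for _ in range(5):
    k=np.polyfit(l[m,0],l[m,2],1);m=m&(abs(l[:,2]-np.polyval(k,l[:,0]))<.006)
print('lid slope',-np.arctan(k[0]),k,m.sum())
c=np.vstack([cv2.resize(a[60:340,130:480],(600,300)),cv2.resize(b['pixels'][100:400,150:450],(600,300))]);cv2.imwrite('pics/f7.png',c[...,::-1])
```

```text
0.1 [0.0019 0.0001 0.0174] [ 1.2 -1.7 -3.7] 0.118 37.0
0.13 [0.0027 0.0001 0.0223] [ 0.6 -1.8 -3.4] 0.113 37.4
0.15 [0.0035 0.0001 0.0259] [ 1.9 -1.2 -1.1] 0.111 37.7
[ 0.51011234 -0.27455513  0.13939076] [-2.99226463e+00  4.31258501e-04  1.63464657e+00]
lid slope 0.1544080071954409 [-0.15564695  0.00959466] 4064
```

View pics/f7.png

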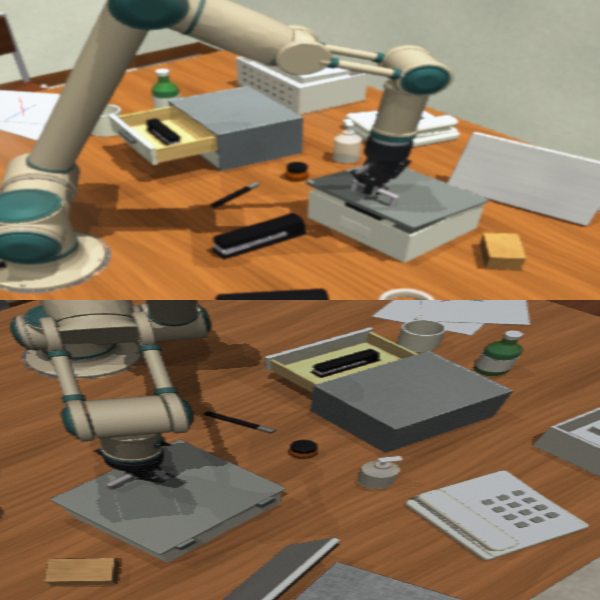

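The lid is held slightly open (slope 0.154 rad, about 31 mm), with the gripper on the handle at (190, 375). The stapler lies in the drawer at (130, 160), and nothing else has moved.

```bash
python3 -c "
from rig import *
wait(.3);s=state();print(s['position'],s['finger_gap'],s['force'],s['t']);print(job_done())"
```

```text
[ 0.51014213 -0.27456765  0.13938135] 0.11942908468022505 [1.11135916 0.23814615 3.54343428] 38.0833
the job is handed in; nothing more can be done
None
```

The stapler is lying in the open drawer, and the lid's seal is broken with the arm still holding it by the handle, front edge about 31 mm up; it took a second grasp because my first, too shallow one slipped off the bar, nothing else moved in the final pictures, and I handed the job in at 38 s.

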